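# Find the tired spring clip by pulling its test strip

## Task

One of the three spring clips in the test stand has gone weak. Pull each steel strip gently by its yellow tab, level and straight out, until you feel it slide in the jaws by about 5 mm to 10 mm but well short of coming out, and compare the pull; then lift the weakest clip out with its strip still in it and set it down gently, upright, in the red tray. Leave the other two clips seated in the stand with their strips in, and do not shove the tools lying around.

Things in the scene. Friction and masses are not known exactly. Their poses are not given: they have to be found in the camera images.
- stand: Fixed grey stand, plate 84 (x) x 236 (y) x 10 mm, with three nests at own y = +85, 0, -85 mm. Origin: underside, middle nest; +x away from the robot. Clips rest on the plate with 2 mm play all round, inside 6 mm lips and, 27 to 34 mm to -x of the origin, fences 46 mm high; the strip runs through a 12 mm slot in the fence, open at the top. Clips lift straight up and out, 36 mm to clear.
- clip_a: Spring clip, 0.28 kg, one of three alike; one (nest varies) has a tired spring, about a third as strong, so its strip slides at roughly half the pull or less. Blue body 60 x 32 mm, jaws 37 mm high spanning x -25 to +5 mm. Origin: underside, between the jaws. Lift it by the y faces of the black heel: 24 x 24 mm, centre 23 mm to +x, 8 to 54 mm above the underside. Axes as the stand's.
- strip_a: Steel strip in clip_a, blade 4 mm thick (y), 22 high, 29 mm of it in the jaws. Origin: blade's bottom edge, at first over the clip's origin, 8 mm up. Yellow pull tab 24 x 12 x 34 mm (x, y, z), centre 68 mm to -x of the origin, 17 mm up. Pulled level to -x, the clip takes up its 2 mm play, then the strip slides against a steady 2 to 15 N set by spring and friction; stays where left.
- clip_b: Spring clip, 0.28 kg, one of three alike; one (nest varies) has a tired spring, about a third as strong, so its strip slides at roughly half the pull or less. Blue body 60 x 32 mm, jaws 37 mm high spanning x -25 to +5 mm. Origin: underside, between the jaws. Lift it by the y faces of the black heel: 24 x 24 mm, centre 23 mm to +x, 8 to 54 mm above the underside. Axes as the stand's.
- strip_b: Steel strip in clip_b, blade 4 mm thick (y), 22 high, 29 mm of it in the jaws. Origin: blade's bottom edge, at first over the clip's origin, 8 mm up. Yellow pull tab 24 x 12 x 34 mm (x, y, z), centre 68 mm to -x of the origin, 17 mm up. Pulled level to -x, the clip takes up its 2 mm play, then the strip slides against a steady 2 to 15 N set by spring and friction; stays where left.
- clip_c: Spring clip, 0.28 kg, one of three alike; one (nest varies) has a tired spring, about a third as strong, so its strip slides at roughly half the pull or less. Blue body 60 x 32 mm, jaws 37 mm high spanning x -25 to +5 mm. Origin: underside, between the jaws. Lift it by the y faces of the black heel: 24 x 24 mm, centre 23 mm to +x, 8 to 54 mm above the underside. Axes as the stand's.
- strip_c: Steel strip in clip_c, blade 4 mm thick (y), 22 high, 29 mm of it in the jaws. Origin: blade's bottom edge, at first over the clip's origin, 8 mm up. Yellow pull tab 24 x 12 x 34 mm (x, y, z), centre 68 mm to -x of the origin, 17 mm up. Pulled level to -x, the clip takes up its 2 mm play, then the strip slides against a steady 2 to 15 N set by spring and friction; stays where left.
- jaw_a: Steel sprung jaw of clip_a, 26 x 7 x 26 mm, on the -y side of the strip. Origin: centre of its underside, 10 mm to -x and 5.5 mm to -y of the clip's origin, 9 mm up. The spring presses it on the strip; nothing to handle.
- jaw_b: Steel sprung jaw of clip_b, 26 x 7 x 26 mm, on the -y side of the strip. Origin: centre of its underside, 10 mm to -x and 5.5 mm to -y of the clip's origin, 9 mm up. The spring presses it on the strip; nothing to handle.
- jaw_c: Steel sprung jaw of clip_c, 26 x 7 x 26 mm, on the -y side of the strip. Origin: centre of its underside, 10 mm to -x and 5.5 mm to -y of the clip's origin, 9 mm up. The spring presses it on the strip; nothing to handle.
- tray: Red shallow reject tray fixed to the bench, 200 (x) x 130 (y) x 28 mm, walls and floor 4 to 5 mm thick, open at the top. Origin: centre of the underside.
- grease_tin: Bystander: round grease tin, 70 mm across, 42 mm high; origin at the centre of its underside.
- pliers: Bystander: pliers lying flat, 64 x 187 x 12 mm, length along own y; origin at the centre of the underside.
- feeler_gauge: Bystander: folded feeler gauge, 15 x 95 x 12 mm, length along own y; origin at the centre of the underside.

How it is judged:
By the outcome, as a careful person would: the job done as asked, in the order asked, and still so for the second after the job is handed in, with the robot touching nothing.
It also fails if it takes over 67 s, if anything falls off the work surface, if the arm or the gripper's body presses on something with over 40 N, if the wrist force passes 120 N, or if a joint passes its speed limit or range.

## Robot

A 6-joint arm with a two-finger parallel gripper is mounted at the origin on a cart in front of the work surface, level with it; the furniture and walls round the work are solid. World frame = base frame: x ahead of the robot, y to its left, z up, the work surface at z = 0. Lengths are in m, angles in rad, forces in N, time in s.
With the tool pointing down it reaches from about 0.35 to 0.85 m from the base axis. Payload 8.1 kg.
Tool frame: the origin (TCP) lies at the very end of the fingers, on their centre line; the grasp point (between the pads) lies 19 mm behind it (robot.grip_depth is the distance from the TCP to the grasp point, in m); z points along the fingers, y is the line along which they close (so a half turn about z gives the same grasp; the last joint's range is limited). The gripper opens to 93 mm and grips with 3 to 60 N. Pads are 15 mm wide; open, the fingers measure 128 mm over their backs; the gripper's body (75 mm by 188 mm) begins 65 mm behind the grasp point.
Start: joints at [-1.197, 0.13, 1.488, -0, 1.523, -0.085], TCP at [0.266, -0.538, 0.219] pointing down, gripper open.
Joint ranges: [-2.96, 2.96], [-0.89, 2.26], [0.02, 2.5], [-1.34, 4.48], [0, 2.73], [-2.66, 2.66]. Speed limits (rad/s): [2.39, 2.39, 2.79, 3.14, 3.14, 3.14].

## Interface

Orientations are given as a rotation vector (axis times angle).
In Python, from plant import robot gives the robot as it stands. The module is installed in compiled form; this text tells all that it offers.
- The arm moves only by the shell command python3 -m jog 'ROWS' [FORCE]. ROWS is JSON, a list that holds one entry, the list of rows, each a list of 7 numbers: the turn, a rotation vector about the tool's x, y, z in degrees, then the shift along the tool's x, y, z in cm, then the finger opening in cm, from 0 to 9.3. A call has 1 to 5 rows; each row shifts and turns the commanded pose from where the row before left it, along the tool's axes as they then stand; what a row does not reach is not made up. A row lasts 1/12 s, in which the tool goes at most 41.7 mm and 7.16 degrees, less where a joint would pass 70% of its speed; a pose out of reach is approached as far as the arm can. A call is refused whole if a number of a shift passes 4.17 or a number of a turn 7.16, either way. A call with a gripper value outside its range is refused whole. The fingers move at their own pace and stop on an object; FORCE is the grip in N (left out, the last holds). Time passes only in rows, so rows that do not move let the fingers close. It gives the time, the measured TCP pose, the force and the opening at its end, in the units of the state.
- robot.read_state(): the state, without advancing time (a new reading comes with each control period).
- robot.read_camera(name): name is "side" or "top" or "wrist"; returns a dict with "img" (480x640x3 uint8, red, green, blue), "fx", "fy", "cx", "cy" (pixels), "k1" (the pictures are not rectified: a ray, as slopes to the right and down, at radius r is drawn at 1 + k1 r^2 times it, then the intrinsics apply), "extrinsics" (4x4, takes a point from camera to world coordinates). Camera axes: x right, y up, looking along -z (the intrinsics and any distortion apply to the point x, -y, -z); pixel columns grow to the right and rows downward; lengths in m; the calibration is good to about 2 mm. A picture is of the moment at which its call begins. There is no depth.
- robot.close_job(): hands the job in, once; it reports no verdict.
Trained networks look in a picture, given as the dict that the camera call returned (one of the last four; its "shot" number tells which), for a name from the list of things; names that differ only in an ending like _2 or _b are one class to them, and where a whole thing is asked for, a point or a joint stands for the part that bears it (a point fixed in the world has none). Each returns a list of dicts, best first, with "confidence" (0 to 1); they miss things now and then, are a little off and sometimes report something else, mostly with a low value. They report only what shows in the picture. A call takes as long as a camera call.
- robot.masks_of(picture, label): "pixels" (480x640 bool, what is visible of it) and "point" ([column, row] in pixels, amid what is visible of it).
- robot.pinpoint(picture, label): "point" ([column, row] in pixels: a listed point, or the origin of a listed thing).
The state is a dict: "t": time; "q": joint angles; "dq": joint speeds; "joint_torque": joint torques, N m; "tool_pos": TCP position; "orientation": TCP orientation; "force": force on the tool from outside, world axes, zero at the start; "wrist_torque": the same for the moment, N m; "opening": finger opening in m.
Only numpy, scipy, OpenCV 4.12 (cv2) and the standard library are available. Lean on these libraries where they do the work, as an engineer would, in place of code of your own. Each camera call takes 0.05 s, during which the arm holds its last target. There are 200 camera calls.

## Working session

There is one attempt and no reset: what is moved stays moved. The work goes in short steps, Python scripts to look and compute and a shell command to move; the robot and the scene stay as the last step left them, time stands still between calls to the robot, and variables do not carry over. Pictures are saved under pics/ and viewed, on a budget of 10 in all, crops included, one or two more only if the job needs it, and the job is handed in when it is done.

```bash
mkdir -p pics; cat > h.py <<'E'
import numpy as np, cv2
from scipy.spatial.transform import Rotation as R
from plant import robot
def ray(p,uv):
    x,y=(uv[0]-p["cx"])/p["fx"],(uv[1]-p["cy"])/p["fy"]
    K=np.eye(3);u=cv2.undistortPoints(np.array([[[x,y]]],float),K,np.array([p["k1"],0,0,0.]))[0,0]
    E=np.array(p["extrinsics"]);d=E[:3,:3]@np.array([u[0],-u[1],-1]);return E[:3,3],d/np.linalg.norm(d)
def atz(p,uv,z):
    o,d=ray(p,uv);return o+d*(z-o[2])/d[2]
def tri(rs):
    A=sum(np.eye(3)-np.outer(d,d) for o,d in rs);b=sum((np.eye(3)-np.outer(d,d))@o for o,d in rs);return np.linalg.solve(A,b)
def proj(p,X):
    E=np.array(p["extrinsics"]);c=E[:3,:3].T@(np.array(X)-E[:3,3]);x,y=c[0]/-c[2],-c[1]/-c[2];s=1+p["k1"]*(x*x+y*y)
    return np.array([p["cx"]+p["fx"]*x*s,p["cy"]+p["fy"]*y*s])
def save(p,n): cv2.imwrite("pics/"+n,p["img"][:,:,::-1])
def st():
    s=robot.read_state();print(round(s["t"],2),np.round(s["tool_pos"],4),np.round(s["orientation"],3),"F",np.round(s["force"],2),round(s["opening"],4));return s
E
python3 - <<'E'
from h import *
np.set_printoptions(suppress=True,precision=3)
s=st();print(R.from_rotvec(s["orientation"]).as_matrix())
for n in["top","side"]:
    p=robot.read_camera(n);save(p,n+"0.png")
    print(n,np.array(p["extrinsics"])[:3,3],p["fx"])
    for l in["stand","tray","clip_a","strip_a","grease_tin","pliers","feeler_gauge"]:
        for r in robot.pinpoint(p,l)[:4]: print(l,np.round(r["point"],1),round(r["confidence"],2),atz(p,r["point"],{"clip_a":.01,"strip_a":.018}.get(l,0)))
E
```

```text
0.0 [ 0.266 -0.537  0.218] [-3.058 -0.714  0.   ] F [-0.43 -0.37 -0.16] 0.093
[[ 0.897  0.443 -0.001]
 [ 0.443 -0.897  0.002]
 [ 0.    -0.002 -1.   ]]
top [ 0.45  -0.094  0.894] 457.9106809276983
stand [263.7 244.2] 0.56 [0.578 0.032 0.   ]
tray [416.4 304.5] 0.7 [ 0.46  -0.264  0.   ]
clip_a [306.4 240.5] 0.82 [ 0.583 -0.053  0.01 ]
clip_a [267.6 240.7] 0.76 [0.583 0.023 0.01 ]
clip_a [222.6 238.6] 0.63 [0.587 0.112 0.01 ]
strip_a [267.3 240.3] 0.76 [0.583 0.023 0.018]
strip_a [306.8 239.7] 0.68 [ 0.584 -0.054  0.018]
strip_a [222.5 238.9] 0.63 [0.586 0.11  0.018]
strip_a [338.8 333.5] 0.3 [ 0.406 -0.115  0.018]
grease_tin [390.3 202.8] 0.95 [ 0.66  -0.219  0.   ]
grease_tin [221.1 247.6] 0.39 [ 0.571  0.117 -0.   ]
pliers [260.3 171.4] 0.83 [0.727 0.042 0.   ]
feeler_gauge [337.2 337.6] 0.57 [ 0.397 -0.112  0.   ]
side [ 0.283 -0.688  0.575] 532.5208957624757
stand [310.5 220.4] 0.94 [0.582 0.023 0.   ]
tray [311.2 358.4] 0.65 [ 0.461 -0.264  0.   ]
tray [289.3 189.3] 0.57 [0.583 0.133 0.   ]
clip_a [288.  189.6] 0.86 [0.575 0.118 0.01 ]
clip_a [310.3 212.2] 0.85 [0.586 0.033 0.01 ]
clip_a [330.2 241.9] 0.67 [ 0.583 -0.058  0.01 ]
grease_tin [421.3 292. ] 0.92 [ 0.666 -0.214  0.   ]
pliers [377.  199.4] 0.83 [0.724 0.034 0.   ]
pliers [422.  292.2] 0.7 [ 0.667 -0.215  0.   ]
feeler_gauge [230.7 295.8] 0.57 [ 0.395 -0.106  0.   ]
```

View pics/top0.png

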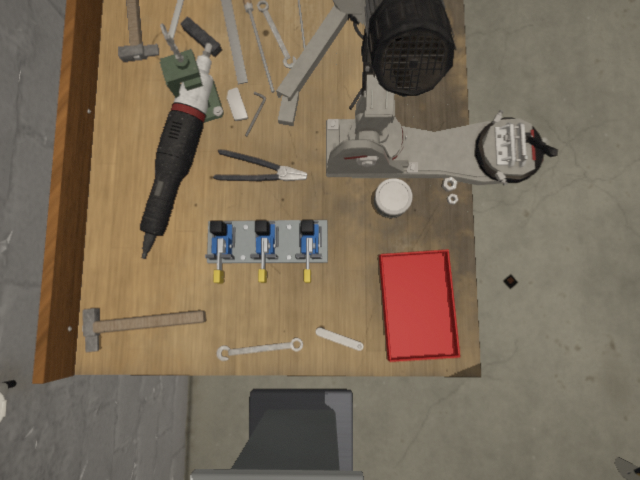

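View pics/side0.png

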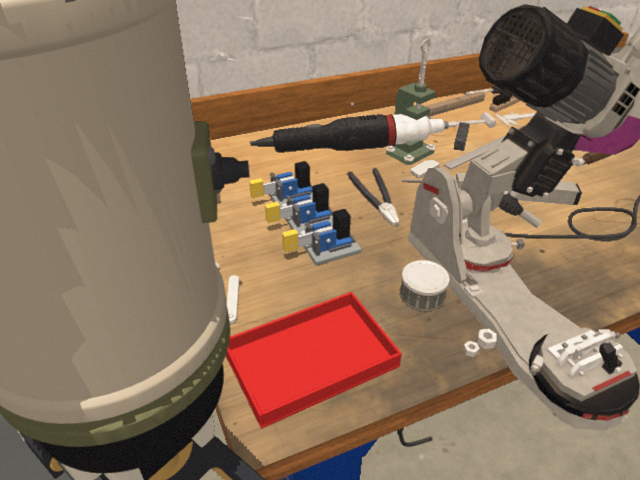

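Both pictures show three blue clips, with yellow tabs in the top view at about (218,276), (262,275) and (307,275). The heels are at about (219,227), (263,227) and (310,226). The red tray spans (380,253)–(458,357), and the tin sits at (393,197).

```bash
python3 - <<'E'
from h import *
np.set_printoptions(suppress=True,precision=4)
def blobs(p,kind,roi):
    h=cv2.cvtColor(p["img"],cv2.COLOR_RGB2HSV)
    m=cv2.inRange(h,(20,120,100),(35,255,255)) if kind=="y" else cv2.inRange(h,(0,0,0),(180,255,45))
    z=np.zeros_like(m);a,b,c,d=roi;z[b:d,a:c]=m[b:d,a:c]
    n,l,s,ce=cv2.connectedComponentsWithStats(z)
    return [(ce[i],s[i]) for i in range(1,n) if s[i][4]>40]
T=robot.read_camera("top");S=robot.read_camera("side")
t=sorted(blobs(T,"y",(190,250,340,300)),key=lambda b:b[0][0]);s=sorted(blobs(S,"y",(240,165,320,270)),key=lambda b:b[0][0])
print(len(t),len(s))
for a,b in zip(t,s): print("tab",a[0],a[1],b[0],b[1],tri([ray(T,a[0]),ray(S,b[0])]), atz(T,a[0],.05))
t=sorted(blobs(T,"k",(200,210,330,240)),key=lambda b:b[0][0]);s=sorted(blobs(S,"k",(285,150,360,245)),key=lambda b:b[0][0])
for a,b in zip(t,s): print("heel",a[0],a[1],b[0],b[1],tri([ray(T,a[0]),ray(S,b[0])]), atz(T,a[0],.062))
h=cv2.cvtColor(T["img"],cv2.COLOR_RGB2HSV)
m=(cv2.inRange(h,(0,150,80),(8,255,255))|cv2.inRange(h,(172,150,80),(180,255,255)));m[:, :350]=0;m[:,475:]=0;m[:235]=0
m=cv2.morphologyEx(m,cv2.MORPH_OPEN,np.ones((5,5),np.uint8));r=cv2.minAreaRect(cv2.findNonZero(m));print(r)
bx=cv2.boxPoints(r);print([atz(T,c,.02) for c in bx],np.mean([atz(T,c,.028) for c in bx],0))
E
```

```text
3 3
tab [217.9241 276.3931] [213 269  11  15 145] [256.3235 187.3866] [249 178  15  20 238] [0.5115 0.1128 0.0349] [0.5104 0.1092 0.05  ]
tab [261.9831 275.7119] [258 269   9  14 118] [272.2868 211.5887] [265 202  15  21 265] [0.5128 0.0296 0.0346] [0.5117 0.0274 0.05  ]
tab [306.5714 275.5714] [303 269   8  14 105] [289.9017 239.8712] [282 229  16  23 295] [ 0.513  -0.0543  0.0337] [ 0.5119 -0.0551  0.05  ]
heel [218.2759 228.6483] [211 222  15  14 145] [302.2997 174.3449] [296 162  14  26 287] [0.6026 0.1137 0.0402] [0.598  0.1086 0.062 ]
heel [263.8553 230.3026] [256 222  13  13  76] [320.3586 196.965 ] [313 184  15  27 343] [0.5998 0.0257 0.0439] [0.5947 0.0238 0.062 ]
heel [305.2029 230.1014] [300 221  14  14  69] [341.2995 223.3099] [333 210  17  29 384] [ 0.602  -0.0527  0.039 ] [ 0.5949 -0.0527  0.062 ]
((418.9135437011719, 305.3145751953125), (109.80640411376953, 72.58094024658203), 84.98688507080078)
[array([ 0.5558, -0.1903,  0.02  ]), array([ 0.5678, -0.3281,  0.02  ]), array([ 0.3644, -0.3371,  0.02  ]), array([ 0.3523, -0.2042,  0.02  ])] [ 0.46   -0.2633  0.028 ]
```

```bash
python3 -m jog '[[[0,0,6.6,0,0,0,5],[0,0,6.6,0,0,0,5],[0,0,6.6,0,0,0,5],[0,0,6.5,0,0,0,5]]]'
python3 -m jog '[[[0,0,0,1.75,-3.45,0,5],[0,0,0,1.75,-3.45,0,5],[0,0,0,1.75,-3.45,0,5],[0,0,0,1.75,-3.45,0,5],[0,0,0,1.75,-3.45,0,5]]]'
python3 -m jog '[[[0,0,0,1.75,-3.45,0,5],[0,0,0,1.75,-3.45,0,5],[0,0,0,1.75,-3.45,0,5],[0,0,0,1.75,-3.45,0,5],[0,0,0,1.75,-3.45,0,5]]]'
python3 -m jog '[[[0,0,0,1.75,-3.45,0,5],[0,0,0,1.75,-3.45,0,5],[0,0,0,1.75,-3.45,0,5],[0,0,0,1.75,-3.45,0,5]]]'
python3 -m jog '[[[0,0,0,0,0,0,5]]]'
python3 - <<'E'
from h import *
np.set_printoptions(suppress=True,precision=4)
s=st();p=robot.read_camera("wrist");save(p,"w1.png");print(np.array(p["extrinsics"]),p["fx"])
print(R.from_rotvec(s["orientation"]).as_matrix())
for y in(-.055,.0285,.112): print(proj(p,(.512,y,.05)))
E
```

```text
t: 1.23
tool_pos: [0.2657, -0.5379, 0.2187]
orientation: [3.142, -0.009, -0.0]
force: [0.6, -0.4, -0.2]
opening: 0.0711
t: 1.65
tool_pos: [0.3537, -0.3639, 0.2187]
orientation: [3.141, -0.001, 0.0]
force: [1.1, 0.5, 0.3]
opening: 0.0502
t: 2.07
tool_pos: [0.4413, -0.1912, 0.219]
orientation: [3.141, -0.001, 0.001]
force: [1.2, -0.4, -0.8]
opening: 0.0503
t: 2.4
tool_pos: [0.5115, -0.0531, 0.219]
orientation: [3.141, -0.0, 0.001]
force: [0.5, -0.7, 0.3]
opening: 0.0498
t: 2.48
tool_pos: [0.5128, -0.0491, 0.2188]
orientation: [-3.139, -0.008, -0.002]
force: [0.5, 0.2, 1.1]
opening: 0.0498
2.48 [ 0.5128 -0.0491  0.2188] [-3.139 -0.008 -0.002] F [0.48 0.16 1.12] 0.0498
[[ 0.0046  0.965   0.2622  0.5849]
 [-1.      0.0052 -0.0017 -0.0492]
 [-0.003  -0.2622  0.965   0.386 ]
 [ 0.      0.      0.      1.    ]] 367.25091346581905
[[ 1.      0.005   0.0015]
 [ 0.005  -1.      0.0025]
 [ 0.0015 -0.0025 -1.    ]]
[330.453  226.8772]
[241.4914 226.4892]
[154.7766 226.2798]
```

View pics/w1.png

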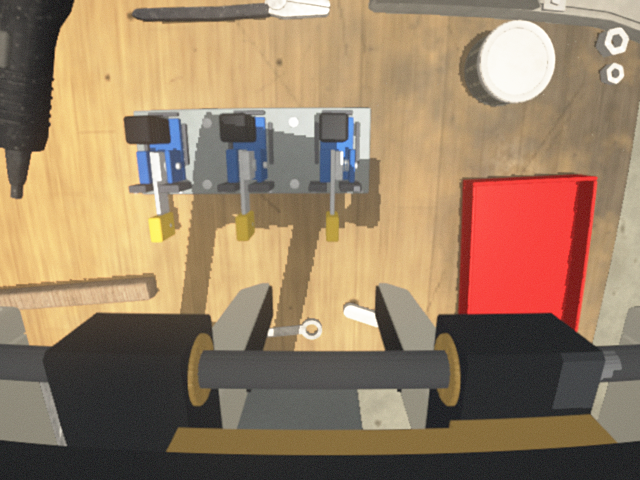

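The wrist view shows tabs at about (161,228), (244,227) and (332,227). The heels are at (147,129), (238,126) and (334,126), and the stand is square to the tool.

```bash
cat >> h.py <<'E'
def yb(p,roi=(0,0,640,480)):
    h=cv2.cvtColor(p["img"],cv2.COLOR_RGB2HSV);m=cv2.inRange(h,(20,150,90),(35,255,255))
    z=np.zeros_like(m);a,b,c,d=roi;z[b:d,a:c]=m[b:d,a:c]
    n,l,s,ce=cv2.connectedComponentsWithStats(z)
    return sorted([(ce[i],s[i]) for i in range(1,n) if s[i][4]>60],key=lambda b:b[0][0])
E
python3 - <<'E'
from h import *
np.set_printoptions(suppress=True,precision=4)
W=robot.read_camera("wrist");T=robot.read_camera("top");S=robot.read_camera("side")
w=yb(W,(100,190,380,260));s=yb(S,(240,165,320,270));t=yb(T,(190,250,340,300))
print(len(w),len(s),len(t))
for a,b in zip(w,t): print(a[0],a[1],"z.035",atz(W,a[0],.035),"top",atz(T,b[0],.045))
for a,b in zip(w,s): print("WS",tri([ray(W,a[0]),ray(S,b[0])]))
E
```

```text
3 3 0
WS [0.51  0.108 0.038]
WS [0.5105 0.0283 0.0355]
WS [ 0.5101 -0.057   0.0363]
```

```bash
python3 -m jog '[[[0,0,0,0,0.2,3.8,5],[0,0,0,0,0,3.8,5],[0,0,0,0,0,3.8,5],[0,0,0,0,0,1.5,5],[0,0,0,0,0,0,5]]]'
python3 - <<'E'
from h import *
np.set_printoptions(suppress=True,precision=4)
s=st();W=robot.read_camera("wrist");save(W,"w2.png")
s=st();
for a in yb(W,(0,150,640,480)): print(a[0],a[1],atz(W,a[0],.045))
for z in(.035,.052): print(proj(W,(.512,-.056,z)))
E
```

```text
t: 3.1
tool_pos: [0.5065, -0.0579, 0.0845]
orientation: [-3.14, 0.004, 0.014]
force: [0.2, -0.7, -0.6]
opening: 0.0499
3.1 [ 0.5065 -0.0579  0.0845] [-3.14   0.004  0.014] F [ 0.19 -0.67 -0.62] 0.0499
3.15 [ 0.5085 -0.0581  0.0876] [-3.141  0.004  0.007] F [ 0.21 -0.77  0.91] 0.0493
[ 64.6561 261.1241] [  33  239   54   49 1297] [0.5127 0.1017 0.045 ]
[183.937  262.6438] [ 165  237   39   51 1412] [0.5118 0.0257 0.045 ]
[321.4268 263.5042] [311 236  21  52 942] [ 0.5112 -0.0565  0.045 ]
[320.791  257.1321]
[320.5184 266.0898]
```

View pics/w2.png

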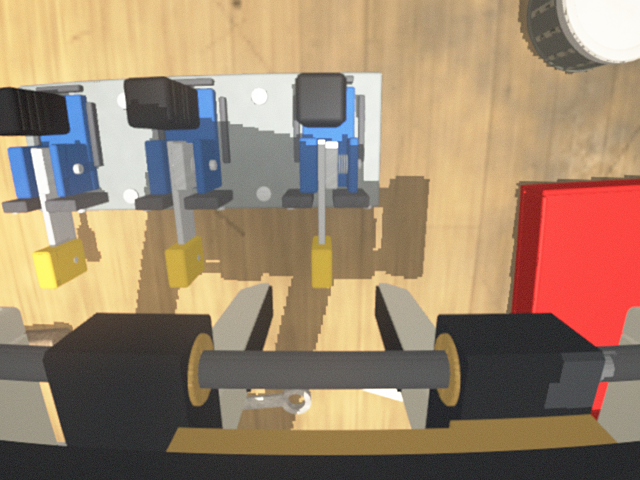

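The right-hand tab is at (321,263), and the fingertips are centred on about column 324, so it is nearly lined up.

```bash
python3 -m jog '[[[0,0,0,0,0,0,5],[0,0,0,0,0,0,5]]]' >/dev/null
python3 - <<'E'
from h import *
np.set_printoptions(suppress=True,precision=4)
for i in range(4):
    s=st();W=robot.read_camera("wrist")
    b=yb(W,(0,150,640,480))[-1];print(b[0],atz(W,b[0],.045),proj(W,s["tool_pos"]))
E
```

```text
3.32 [ 0.5125 -0.0581  0.0922] [ 3.141 -0.002  0.006] F [ 0.45 -0.18 -0.15] 0.0502
[320.9716 269.8629] [ 0.5111 -0.0564  0.045 ] [323.7435 298.1859]
3.37 [ 0.5126 -0.0579  0.0922] [ 3.141 -0.002  0.006] F [ 0.36 -0.4  -0.55] 0.0501
[321.1776 269.9077] [ 0.5112 -0.0564  0.045 ] [323.7263 298.1744]
3.42 [ 0.5125 -0.0577  0.092 ] [ 3.141 -0.001  0.006] F [ 1.46  0.19 -0.28] 0.05
[321.5127 269.6412] [ 0.5113 -0.0564  0.045 ] [323.7334 298.188 ]
3.47 [ 0.5123 -0.0575  0.0917] [ 3.141 -0.001  0.005] F [-0.03  0.48  0.32] 0.0503
[321.9118 269.7694] [ 0.5111 -0.0564  0.045 ] [323.7041 298.1793]
```

```bash
python3 -m jog '[[[0,0,0,0,-0.1,2.5,5],[0,0,0,0,0,2.5,5],[0,0,0,0,0,1.5,5],[0,0,0,0,0,0.7,5],[0,0,0,0,0,0.3,5]]]'
python3 -m jog '[[[0,0,0,0,0,0,5],[0,0,0,0,0,0,5],[0,0,0,0,0,0,5]]]'
python3 -m jog '[[[0,0,0,0,0,0,0],[0,0,0,0,0,0,0],[0,0,0,0,0,0,0],[0,0,0,0,0,0,0],[0,0,0,0,0,0,0]]]' 30
python3 -m jog '[[[0,0,0,0,0,0,0],[0,0,0,0,0,0,0]]]'
```

```text
t: 3.93
tool_pos: [0.5101, -0.0558, 0.0137]
orientation: [-3.141, 0.0, 0.003]
force: [-0.5, 0.7, 0.7]
opening: 0.0499
t: 4.18
tool_pos: [0.5121, -0.0563, 0.0161]
orientation: [3.141, -0.0, 0.004]
force: [-0.5, 0.2, 0.5]
opening: 0.0502
t: 4.6
tool_pos: [0.5109, -0.056, 0.0148]
orientation: [3.142, -0.0, 0.0]
force: [0.9, -0.1, 0.4]
opening: 0.0212
t: 4.77
tool_pos: [0.5108, -0.0561, 0.0146]
orientation: [3.141, -0.0, -0.0]
force: [-0.4, -0.3, -0.2]
opening: 0.0117
```

```bash
python3 -m jog '[[[0,0,0,0,0,0,0],[0,0,0,-0.1,0,0,0],[0,0,0,-0.1,0,0,0]]]'
for i in 1; do :; done
python3 -m jog '[[[0,0,0,-0.1,0,0,0]]]'
python3 -m jog '[[[0,0,0,-0.1,0,0,0]]]'
python3 -m jog '[[[0,0,0,-0.1,0,0,0]]]'
python3 -m jog '[[[0,0,0,-0.1,0,0,0]]]'
```

```text
t: 5.02
tool_pos: [0.5092, -0.0561, 0.0147]
orientation: [3.141, -0.0, 0.001]
force: [8.1, -1.7, -5.4]
opening: 0.0119
t: 5.1
tool_pos: [0.5091, -0.0561, 0.0149]
orientation: [3.141, -0.0, 0.005]
force: [10.5, -0.6, -5.8]
opening: 0.0116
t: 5.18
tool_pos: [0.5087, -0.0562, 0.0152]
orientation: [3.141, -0.0, 0.007]
force: [10.3, -0.0, -4.8]
opening: 0.0118
t: 5.27
tool_pos: [0.5082, -0.0562, 0.0155]
orientation: [3.141, -0.0, 0.008]
force: [10.1, 0.3, -2.9]
opening: 0.0123
t: 5.35
tool_pos: [0.5075, -0.0562, 0.0158]
orientation: [3.141, -0.0, 0.009]
force: [10.3, 0.2, -1.9]
opening: 0.0117
```

```bash
python3 -m jog '[[[0,0,0,-0.1,0,0,0],[0,0,0,-0.1,0,0,0]]]'
python3 -m jog '[[[0,0,0,-0.1,0,0,0],[0,0,0,0,0,0,0]]]'
python3 -m jog '[[[0,0,0,0,0,0,0]]]'
python3 -m jog '[[[0,0,0,0,0,0,0]]]'
```

```text
t: 5.52
tool_pos: [0.5059, -0.0562, 0.0162]
orientation: [3.141, -0.0, 0.01]
force: [10.0, 0.8, -0.9]
opening: 0.012
t: 5.68
tool_pos: [0.5049, -0.0562, 0.0163]
orientation: [3.141, -0.0, 0.01]
force: [8.3, 0.7, -0.6]
opening: 0.012
t: 5.77
tool_pos: [0.5049, -0.0562, 0.0163]
orientation: [3.141, -0.0, 0.01]
force: [8.7, 0.3, -0.5]
opening: 0.0117
t: 5.85
tool_pos: [0.5049, -0.0562, 0.0163]
orientation: [3.141, 0.0, 0.01]
force: [8.8, 0.1, 0.3]
opening: 0.0121
```

```bash
python3 -m jog '[[[0,0,0,-0.1,0,0,0],[0,0,0,-0.1,0,0,0]]]'
python3 -m jog '[[[0,0,0,-0.1,0,0,0]]]'
python3 -m jog '[[[0,0,0,0,0,0,0]]]'
python3 - <<'E'
from h import *
np.set_printoptions(suppress=True,precision=4)
st();W=robot.read_camera("wrist");save(W,"w3.png");S=robot.read_camera("side");cv2.imwrite("pics/s3.png",cv2.resize(S["img"][150:280,230:370,::-1],None,fx=4,fy=4));st()
E
```

```text
t: 6.02
tool_pos: [0.5031, -0.0562, 0.0164]
orientation: [3.141, -0.0, 0.011]
force: [9.9, 0.8, -1.5]
opening: 0.0121
t: 6.1
tool_pos: [0.5022, -0.0562, 0.0164]
orientation: [3.141, -0.0, 0.011]
force: [9.7, 1.0, -0.2]
opening: 0.0122
t: 6.18
tool_pos: [0.502, -0.0562, 0.0164]
orientation: [3.141, -0.0, 0.01]
force: [8.8, 0.9, -0.1]
opening: 0.0118
6.18 [ 0.502  -0.0562  0.0164] [ 3.141 -0.     0.01 ] F [ 8.83  0.9  -0.06] 0.0118
6.28 [ 0.502  -0.0562  0.0164] [ 3.141 -0.     0.01 ] F [ 9.23  0.6  -0.32] 0.0118
```

View pics/w3.png

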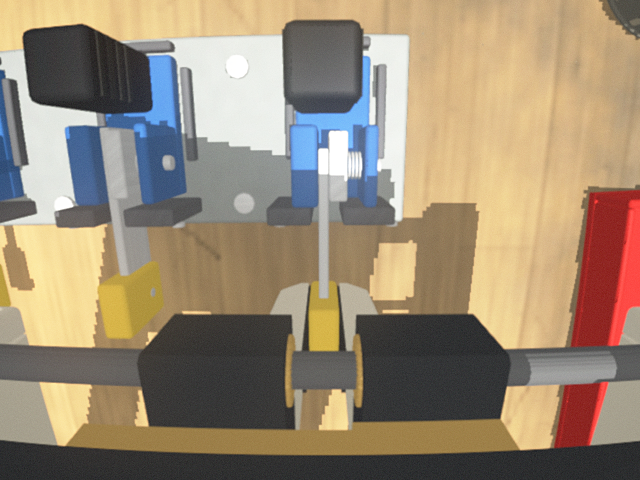

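The right strip's inner end is at (323,150) and has clearly slid back from the jaw end at about row 130. The tab is held between the fingers, centred at (323,315). I'll unload, open and measure the slide.

```bash
python3 -m jog '[[[0,0,0,0.15,0,0,0],[0,0,0,0.15,0,0,0],[0,0,0,0,0,0,5],[0,0,0,0,0,0,5],[0,0,0,0,0,0,5]]]'
python3 - <<'E'
from h import *
np.set_printoptions(suppress=True,precision=4)
st();W=robot.read_camera("wrist");
b=[q for q in yb(W,(0,150,640,480))];print([x[0] for x in b])
for uv,z in(((323,150),.04),((338,130),.045),((323,283),.052)): print(atz(W,uv,z))
E
```

```text
t: 6.7
tool_pos: [0.5014, -0.0559, 0.0143]
orientation: [-3.141, 0.0, 0.001]
force: [-0.1, 0.0, -0.2]
opening: 0.027
6.7 [ 0.5014 -0.0559  0.0143] [-3.141  0.     0.001] F [-0.11  0.01 -0.23] 0.027
[array([  2.2296, 294.4519]), array([127.0776, 299.2748]), array([323.736 , 319.6071])]
[ 0.5723 -0.0557  0.04  ]
[ 0.5793 -0.061   0.045 ]
[ 0.5239 -0.0556  0.052 ]
```

```bash
python3 -m jog '[[[0,0,0,0,0,-0.5,5],[0,0,0,0,0,-2,5],[0,0,0,0,0,-2.5,5],[0,0,0,0.5,-2.5,-1,5],[0,0,0,0.5,-3,0,5]]]'
python3 -m jog '[[[0,0,0,0,-2,0,5],[0,0,0,0,-1,0,5],[0,0,0,0,0,0,5],[0,0,0,0,0,0,5],[0,0,0,0,0,0,5]]]'
python3 - <<'E'
from h import *
np.set_printoptions(suppress=True,precision=4)
s=st();W=robot.read_camera("wrist");s=st()
for b in yb(W,(0,150,640,480)): print(b[0],b[1],atz(W,b[0],.045))
print(proj(W,s["tool_pos"]))
E
```

```text
t: 7.17
tool_pos: [0.5145, -0.0021, 0.0786]
orientation: [3.14, -0.005, 0.009]
force: [-0.2, 0.2, -0.7]
opening: 0.0499
t: 7.58
tool_pos: [0.5116, 0.0281, 0.0744]
orientation: [3.141, -0.001, -0.001]
force: [0.1, -0.4, -0.1]
opening: 0.0501
7.58 [0.5116 0.0281 0.0744] [ 3.141 -0.001 -0.001] F [ 0.14 -0.42 -0.11] 0.0501
7.63 [0.5117 0.0279 0.0744] [ 3.141 -0.002 -0.001] F [ 0.13 -0.68  0.24] 0.05
[183.374  278.7806] [ 164  251   40   54 1559] [0.5106 0.1089 0.045 ]
[323.9108 277.7177] [ 313  249   22   55 1031] [0.5114 0.028  0.045 ]
[459.0476 286.1577] [445 262  40  53 945] [ 0.506  -0.0502  0.045 ]
[324.1144 298.0831]
```

```bash
python3 -m jog '[[[0,0,0,0,0,2.2,5],[0,0,0,0,0,2,5],[0,0,0,0,0,1,5],[0,0,0,0,0,0.6,5],[0,0,0,0,0,0,5]]]'
python3 -m jog '[[[0,0,0,0,0,0,5],[0,0,0,0,0,0,2],[0,0,0,0,0,0,0],[0,0,0,0,0,0,0],[0,0,0,0,0,0,0]]]' 30
python3 -m jog '[[[0,0,0,0,0,0,0],[0,0,0,0,0,0,0],[0,0,0,0,0,0,0]]]'
python3 -m jog '[[[0,0,0,-0.1,0,0,0]]]'
python3 -m jog '[[[0,0,0,-0.1,0,0,0]]]'
python3 -m jog '[[[0,0,0,-0.1,0,0,0]]]'
python3 -m jog '[[[0,0,0,-0.1,0,0,0]]]'
```

```text
t: 8.05
tool_pos: [0.5106, 0.0284, 0.0152]
orientation: [-3.142, 0.002, 0.005]
force: [-0.4, -0.6, -0.6]
opening: 0.0501
t: 8.47
tool_pos: [0.5124, 0.029, 0.0173]
orientation: [3.142, -0.0, 0.002]
force: [-0.0, -0.1, -0.6]
opening: 0.0281
t: 8.72
tool_pos: [0.512, 0.0289, 0.0168]
orientation: [3.141, -0.0, 0.0]
force: [-0.9, -0.4, 1.9]
opening: 0.0116
t: 8.8
tool_pos: [0.5112, 0.029, 0.0168]
orientation: [3.142, -0.0, 0.001]
force: [2.1, 0.3, -0.3]
opening: 0.0118
t: 8.88
tool_pos: [0.5102, 0.029, 0.0168]
orientation: [-3.142, 0.0, -0.001]
force: [1.7, 0.6, -0.4]
opening: 0.0119
t: 8.97
tool_pos: [0.5094, 0.029, 0.0169]
orientation: [-3.142, 0.0, -0.002]
force: [3.7, 0.9, 0.1]
opening: 0.0121
t: 9.05
tool_pos: [0.5085, 0.029, 0.017]
orientation: [3.142, -0.0, 0.002]
force: [3.7, -0.2, -1.1]
opening: 0.0118
```

```bash
python3 -m jog '[[[0,0,0,-0.1,0,0,0]]]'
python3 -m jog '[[[0,0,0,-0.1,0,0,0]]]'
python3 -m jog '[[[0,0,0,-0.1,0,0,0]]]'
python3 -m jog '[[[0,0,0,-0.1,0,0,0]]]'
python3 -m jog '[[[0,0,0,-0.1,0,0,0]]]'
```

```text
t: 9.13
tool_pos: [0.5073, 0.029, 0.0169]
orientation: [-3.142, 0.0, -0.002]
force: [3.6, -0.3, -0.1]
opening: 0.0114
t: 9.22
tool_pos: [0.5062, 0.029, 0.0169]
orientation: [-3.142, 0.0, -0.001]
force: [3.1, 1.1, 0.2]
opening: 0.0116
t: 9.3
tool_pos: [0.505, 0.029, 0.0168]
orientation: [-3.142, 0.0, -0.001]
force: [3.8, -0.4, -0.2]
opening: 0.0122
t: 9.38
tool_pos: [0.504, 0.029, 0.0168]
orientation: [-3.142, 0.0, -0.001]
force: [3.3, 0.4, -0.3]
opening: 0.0118
t: 9.47
tool_pos: [0.5029, 0.029, 0.0168]
orientation: [3.142, -0.0, 0.001]
force: [3.8, -0.4, -0.3]
opening: 0.012
```

Middle strip: about 3.6 N steady, against 10 N on the right. I'll release it and go to the left tab.

```bash
python3 -m jog '[[[0,0,0,0.1,0,0,0],[0,0,0,0,0,0,0],[0,0,0,0,0,0,5],[0,0,0,0,0,0,5],[0,0,0,0,0,0,5]]]'
python3 -m jog '[[[0,0,0,0,0,0,5],[0,0,0,0,0,-0.5,5],[0,0,0,0,0,-2,5],[0,0,0,0,0,-2.5,5],[0,0,0,0.5,-2.5,-0.9,5]]]'
python3 -m jog '[[[0,0,0,0.3,-3,0,5],[0,0,0,0,-2,0,5],[0,0,0,0,-1,0,5],[0,0,0,0,0,0,5],[0,0,0,0,0,0,5]]]'
python3 - <<'E'
from h import *
np.set_printoptions(suppress=True,precision=4)
s=st();W=robot.read_camera("wrist");save(W,"w4.png");s=st()
for b in yb(W,(0,150,640,480)): print(b[0],b[1],atz(W,b[0],.045))
print(proj(W,s["tool_pos"]))
E
```

```text
t: 9.88
tool_pos: [0.5032, 0.029, 0.0162]
orientation: [-3.142, 0.0, 0.002]
force: [-0.6, -0.3, -0.3]
opening: 0.0273
t: 10.3
tool_pos: [0.5102, 0.0515, 0.0789]
orientation: [3.14, -0.004, 0.005]
force: [0.8, 0.3, -0.3]
opening: 0.0498
t: 10.72
tool_pos: [0.5115, 0.1138, 0.0754]
orientation: [3.141, 0.002, -0.001]
force: [0.2, -0.2, -0.8]
opening: 0.0499
10.72 [0.5115 0.1138 0.0754] [ 3.141  0.002 -0.001] F [ 0.18 -0.25 -0.78] 0.0499
10.77 [0.5116 0.1133 0.0754] [ 3.141  0.    -0.001] F [ 0.62  0.16 -0.61] 0.0498
[328.4298 279.345 ] [ 318  250   22   55 1026] [0.51   0.1111 0.045 ]
[459.0868 285.9425] [445 262  40  53 956] [0.5058 0.0351 0.045 ]
[591.981  285.8364] [ 569  262   56   52 1528] [ 0.505  -0.0478  0.045 ]
[324.8476 298.0586]
```

View pics/w4.png

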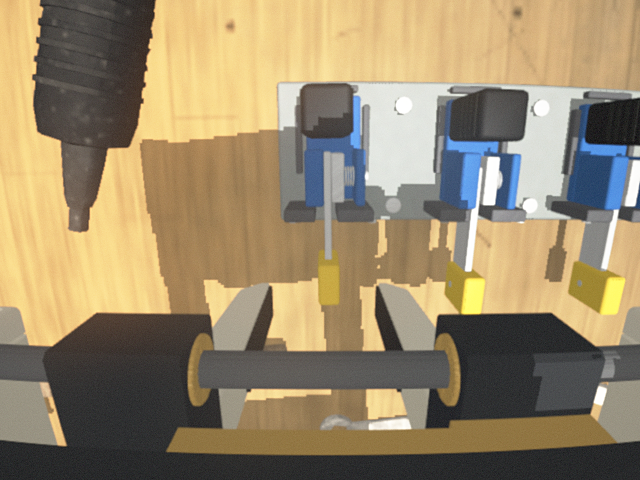

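The left tab is at (328,279) with the fingers centred on about 325, so I need to go 2 mm towards −y. The middle and right strips show equal slides.

```bash
python3 -m jog '[[[0,0,0,0,0.2,2.2,5],[0,0,0,0,0,2,5],[0,0,0,0,0,1,5],[0,0,0,0,0,0.6,5],[0,0,0,0,0,0,5]]]'
python3 -m jog '[[[0,0,0,0,0,0,5],[0,0,0,0,0,0,2],[0,0,0,0,0,0,0],[0,0,0,0,0,0,0],[0,0,0,0,0,0,0]]]' 30
python3 -m jog '[[[0,0,0,0,0,0,0],[0,0,0,0,0,0,0],[0,0,0,0,0,0,0]]]'
python3 -m jog '[[[0,0,0,-0.1,0,0,0]]]'
python3 -m jog '[[[0,0,0,-0.1,0,0,0]]]'
python3 -m jog '[[[0,0,0,-0.1,0,0,0]]]'
python3 -m jog '[[[0,0,0,-0.1,0,0,0]]]'
```

```text
t: 11.18
tool_pos: [0.5106, 0.1111, 0.0161]
orientation: [3.141, -0.002, -0.005]
force: [-0.0, -0.0, -0.3]
opening: 0.0501
t: 11.6
tool_pos: [0.5124, 0.1121, 0.0183]
orientation: [-3.141, 0.0, -0.002]
force: [0.3, -0.7, -0.3]
opening: 0.0283
t: 11.85
tool_pos: [0.5119, 0.1121, 0.0178]
orientation: [-3.141, 0.0, -0.0]
force: [-0.8, 0.2, 1.1]
opening: 0.0117
t: 11.93
tool_pos: [0.5112, 0.1121, 0.0178]
orientation: [-3.142, 0.0, -0.001]
force: [1.6, 0.8, -0.3]
opening: 0.0118
t: 12.02
tool_pos: [0.5102, 0.112, 0.0178]
orientation: [-3.142, 0.0, -0.001]
force: [6.3, -0.9, -2.1]
opening: 0.0117
t: 12.1
tool_pos: [0.5101, 0.1119, 0.0179]
orientation: [-3.142, 0.0, -0.004]
force: [9.7, -0.7, -5.7]
opening: 0.0118
t: 12.18
tool_pos: [0.5098, 0.112, 0.0182]
orientation: [-3.141, 0.0, -0.007]
force: [10.0, -0.3, -3.2]
opening: 0.012
```

```bash
python3 -m jog '[[[0,0,0,-0.1,0,0,0],[0,0,0,-0.1,0,0,0],[0,0,0,-0.1,0,0,0]]]'
python3 -m jog '[[[0,0,0,-0.1,0,0,0],[0,0,0,-0.1,0,0,0],[0,0,0,-0.1,0,0,0]]]'
python3 -m jog '[[[0,0,0,-0.1,0,0,0]]]'
python3 -m jog '[[[0,0,0,-0.1,0,0,0]]]'
```

```text
t: 12.43
tool_pos: [0.5079, 0.112, 0.019]
orientation: [-3.141, 0.0, -0.01]
force: [10.3, 0.3, -2.2]
opening: 0.0114
t: 12.68
tool_pos: [0.5052, 0.112, 0.0193]
orientation: [-3.141, 0.0, -0.011]
force: [10.4, -0.7, -0.9]
opening: 0.0116
t: 12.77
tool_pos: [0.5043, 0.112, 0.0194]
orientation: [-3.141, 0.0, -0.011]
force: [9.3, -1.5, 0.2]
opening: 0.012
t: 12.85
tool_pos: [0.5033, 0.112, 0.0194]
orientation: [-3.141, 0.001, -0.011]
force: [10.3, -0.0, -1.4]
opening: 0.0117
```

Left strip: about 10 N. The middle clip is the weak one. I'll release here and go over the middle heel.

```bash
python3 -m jog '[[[0,0,0,0.15,0,0,0],[0,0,0,0.15,0,0,0],[0,0,0,0,0,0,5],[0,0,0,0,0,0,5],[0,0,0,0,0,0,5]]]'
python3 -m jog '[[[0,0,0,0,0,0,5],[0,0,0,0,0,-0.5,5],[0,0,0,0,0,-2,5],[0,0,0,0,0,-3,5],[0,0,0,0.5,0,-3,5]]]'
python3 -m jog '[[[0,0,0,2.5,2,-1,5],[0,0,0,2.8,2.5,0,5],[0,0,0,2.5,2.5,0,5],[0,0,0,1.2,1.3,0,5],[0,0,0,0,0,0,5]]]'
python3 -m jog '[[[0,0,0,0,0,0,5],[0,0,0,0,0,0,5],[0,0,0,0,0,0,5]]]'
python3 - <<'E'
from h import *
np.set_printoptions(suppress=True,precision=4)
s=st();W=robot.read_camera("wrist");save(W,"w5.png");s=st()
for x in(.589,.613):
  for y in(.0165,.0405):
     print(proj(W,(x,y,.064)))
print(proj(W,s["tool_pos"]))
E
```

```text
t: 13.27
tool_pos: [0.5024, 0.112, 0.0173]
orientation: [3.142, -0.0, -0.001]
force: [0.4, 0.7, 0.5]
opening: 0.0272
t: 13.68
tool_pos: [0.506, 0.1119, 0.1026]
orientation: [3.141, -0.0, -0.006]
force: [0.5, 0.2, -0.1]
opening: 0.0495
t: 14.1
tool_pos: [0.6001, 0.0259, 0.1132]
orientation: [3.141, -0.005, 0.003]
force: [0.6, -0.1, 0.6]
opening: 0.0502
t: 14.35
tool_pos: [0.597, 0.0299, 0.1125]
orientation: [-3.141, -0.001, 0.001]
force: [0.2, -0.4, 0.4]
opening: 0.05
14.35 [0.597  0.0299 0.1125] [-3.141 -0.001  0.001] F [ 0.17 -0.42  0.36] 0.05
14.4 [0.5971 0.03   0.1126] [-3.141 -0.001  0.001] F [-0.24  0.09 -1.07] 0.0498
[345.2002 278.9322]
[306.7577 278.9133]
[345.8435 241.7425]
[306.2827 241.7219]
[323.6026 298.1197]
```

View pics/w5.png

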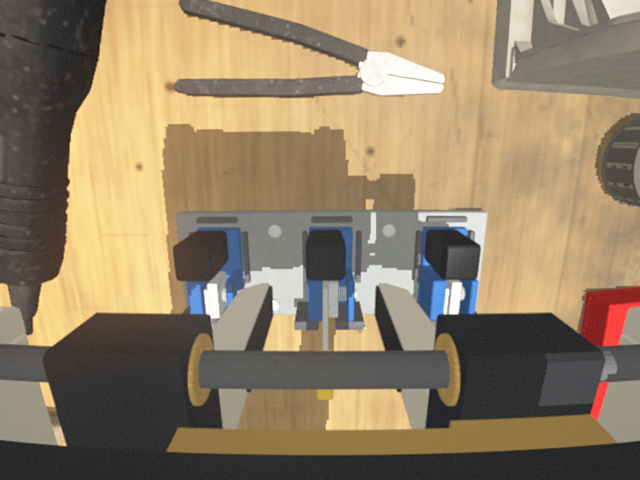

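The heel's top face spans columns 306–345 and rows 241–279, which puts its centre at about (0.601, 0.0287). I'll descend with that correction and grip firmly.

```bash
python3 -m jog '[[[0,0,0,0.4,0.12,3,5],[0,0,0,0,0,2.5,5],[0,0,0,0,0,1.8,5],[0,0,0,0,0,1,5],[0,0,0,0,0,0.4,5]]]'
python3 -m jog '[[[0,0,0,0,0,0,5],[0,0,0,0,0,0,5],[0,0,0,0,0,0,2.4],[0,0,0,0,0,0,1],[0,0,0,0,0,0,1]]]' 55
python3 -m jog '[[[0,0,0,0,0,0,1],[0,0,0,0,0,0,1],[0,0,0,0,0,0,1]]]'
```

```text
t: 14.82
tool_pos: [0.5999, 0.0285, 0.0236]
orientation: [-3.141, -0.001, 0.005]
force: [0.8, 0.4, 0.1]
opening: 0.0502
t: 15.23
tool_pos: [0.6027, 0.0278, 0.0269]
orientation: [3.142, -0.0, 0.003]
force: [0.4, 0.3, -0.2]
opening: 0.0349
t: 15.48
tool_pos: [0.6024, 0.0279, 0.0263]
orientation: [-3.141, 0.0, -0.002]
force: [0.1, 1.1, 3.6]
opening: 0.0235
```

```bash
python3 -m jog '[[[0,0,0,0,0,-0.2,1],[0,0,0,0,0,-0.4,1],[0,0,0,0,0,-0.6,1],[0,0,0,0,0,-0.8,1],[0,0,0,0,0,-0.8,1]]]'
python3 -m jog '[[[0,0,0,0,0,-1,1],[0,0,0,0,0,-1,1],[0,0,0,0,0,-1.2,1],[0,0,0,0,0,-1.2,1],[0,0,0,0,0,-1,1]]]'
python3 -m jog '[[[0,0,0,0,0,-0.6,1],[0,0,0,0,0,-0.2,1],[0,0,0,0,0,0,1],[0,0,0,0,0,0,1]]]'
python3 - <<'E'
from h import *
s=st();W=robot.read_camera("wrist");S=robot.read_camera("side");s=st()
cv2.imwrite("pics/m6.png",np.hstack([cv2.resize(W["img"],(400,300)),cv2.resize(S["img"][100:280,220:460],(400,300))])[:,:,::-1])
E
```

```text
t: 15.9
tool_pos: [0.602, 0.0276, 0.0534]
orientation: [3.141, -0.0, 0.0]
force: [3.9, -0.2, -5.9]
opening: 0.0236
t: 16.32
tool_pos: [0.6019, 0.0278, 0.1091]
orientation: [3.142, -0.0, 0.0]
force: [0.7, 0.8, -3.2]
opening: 0.0233
t: 16.65
tool_pos: [0.6015, 0.0278, 0.1152]
orientation: [-3.142, 0.0, 0.001]
force: [-1.3, 0.8, -3.4]
opening: 0.0239
16.65 [0.6015 0.0278 0.1152] [-3.142e+00  0.000e+00  1.000e-03] F [-1.28  0.76 -3.36] 0.0239
16.75 [0.6012 0.0278 0.1147] [-3.142e+00  0.000e+00  3.000e-03] F [ 0.25  1.   -3.17] 0.0237
```

View pics/m6.png

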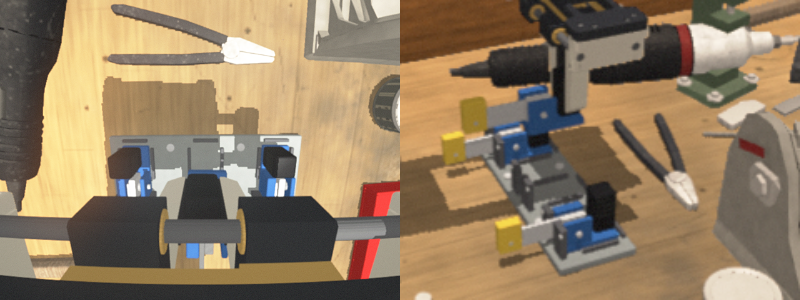

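The clip hangs level in the gripper with its strip in, the side clips are still seated, and the load is about 3.3 N. Next it goes over to the tray.

```bash
python3 -m jog '[[[0,0,0,-0.5,1.5,0,1],[0,0,0,-0.9,3,0,1],[0,0,0,-0.9,3,0,1],[0,0,0,-1.1,3.5,0,1],[0,0,0,-1.1,3.5,0,1]]]'
python3 -m jog '[[[0,0,0,-1.1,3.5,0,1],[0,0,0,-1.1,3.5,0,1],[0,0,0,-0.9,3,0,1],[0,0,0,-0.7,2.2,0,1],[0,0,0,-0.5,1.5,0,1]]]'
python3 -m jog '[[[0,0,0,-0.4,1,0,1],[0,0,0,0,0,0,1],[0,0,0,0,0,0,1],[0,0,0,0,0,0,1],[0,0,0,0,0,0,1]]]'
python3 - <<'E'
from h import *
s=st();W=robot.read_camera("wrist");S=robot.read_camera("side");s=st()
cv2.imwrite("pics/m7.png",np.hstack([cv2.resize(W["img"],(400,300)),cv2.resize(S["img"][150:450,200:600],(400,300))])[:,:,::-1])
E
```

```text
t: 17.17
tool_pos: [0.5558, -0.118, 0.1149]
orientation: [-3.141, -0.002, 0.002]
force: [0.7, -0.2, -3.3]
opening: 0.0234
t: 17.58
tool_pos: [0.5123, -0.2565, 0.1149]
orientation: [-3.142, 0.004, 0.002]
force: [0.6, 0.0, -2.7]
opening: 0.0236
t: 18.0
tool_pos: [0.5102, -0.263, 0.1154]
orientation: [-3.141, -0.002, 0.0]
force: [0.7, -0.5, -2.7]
opening: 0.0238
18.0 [ 0.5102 -0.263   0.1154] [-3.141e+00 -2.000e-03  0.000e+00] F [ 0.7  -0.49 -2.66] 0.0238
18.1 [ 0.5102 -0.2632  0.1156] [-3.141e+00 -2.000e-03  0.000e+00] F [ 0.83 -0.09 -3.06] 0.0237
```

View pics/m7.png

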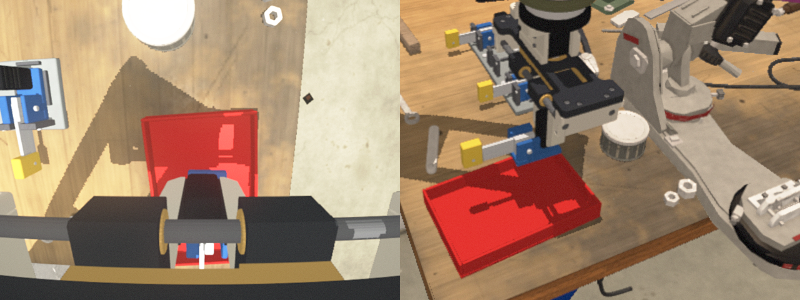

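The clip is over the tray middle and level. I'll lower it and feel for the floor, expected at TCP z ≈ 0.021.

```bash
python3 -m jog '[[[0,0,0,0,0,1,1],[0,0,0,0,0,2,1],[0,0,0,0,0,2,1],[0,0,0,0,0,1.5,1],[0,0,0,0,0,0.8,1]]]'
python3 -m jog '[[[0,0,0,0,0,0.4,1],[0,0,0,0,0,0.2,1],[0,0,0,0,0,0,1],[0,0,0,0,0,0,1],[0,0,0,0,0,0,1]]]'
python3 -m jog '[[[0,0,0,0,0,0.2,1],[0,0,0,0,0,0.2,1],[0,0,0,0,0,0.2,1],[0,0,0,0,0,0.1,1]]]'
python3 -m jog '[[[0,0,0,0,0,0.1,1],[0,0,0,0,0,0.1,1]]]'
```

```text
t: 18.52
tool_pos: [0.5083, -0.2628, 0.0394]
orientation: [-3.139, -0.0, 0.005]
force: [-0.3, 0.7, -3.9]
opening: 0.0236
t: 18.93
tool_pos: [0.5107, -0.2647, 0.0379]
orientation: [3.141, -0.0, 0.003]
force: [0.2, 0.1, -2.9]
opening: 0.0236
t: 19.27
tool_pos: [0.5096, -0.2641, 0.0293]
orientation: [-3.141, 0.0, 0.0]
force: [0.9, -1.0, -3.6]
opening: 0.024
t: 19.43
tool_pos: [0.5097, -0.2641, 0.0274]
orientation: [-3.141, 0.0, 0.0]
force: [1.1, -0.1, -3.2]
opening: 0.024
```

```bash
python3 -m jog '[[[0,0,0,0,0,0.1,1],[0,0,0,0,0,0.1,1],[0,0,0,0,0,0.1,1]]]'
python3 -m jog '[[[0,0,0,0,0,0.1,1],[0,0,0,0,0,0.1,1]]]'
python3 -m jog '[[[0,0,0,0,0,0.05,1],[0,0,0,0,0,0,1]]]'
```

```text
t: 19.68
tool_pos: [0.5098, -0.2642, 0.0246]
orientation: [3.142, -0.0, 0.0]
force: [0.1, -0.4, -3.4]
opening: 0.0238
t: 19.85
tool_pos: [0.5098, -0.2642, 0.0225]
orientation: [-3.142, 0.0, -0.0]
force: [-0.2, -0.6, -3.6]
opening: 0.0237
t: 20.02
tool_pos: [0.5097, -0.2642, 0.022]
orientation: [-3.141, 0.0, 0.0]
force: [-0.2, -0.2, -2.5]
opening: 0.0239
```

```bash
python3 -m jog '[[[0,0,0,0,0,0.1,1]]]'
python3 -m jog '[[[0,0,0,0,0,0.05,1],[0,0,0,0,0,0,1]]]'
python3 -m jog '[[[0,0,0,0,0,0.05,1],[0,0,0,0,0,0,1]]]'
```

```text
t: 20.1
tool_pos: [0.51, -0.2643, 0.0213]
orientation: [3.141, -0.0, 0.0]
force: [0.7, 0.7, -3.6]
opening: 0.0237
t: 20.27
tool_pos: [0.5097, -0.2641, 0.0205]
orientation: [-3.141, 0.0, 0.0]
force: [0.6, -0.7, -2.9]
opening: 0.0236
t: 20.43
tool_pos: [0.5099, -0.2643, 0.0203]
orientation: [3.141, -0.0, 0.0]
force: [-0.6, 0.8, -1.5]
opening: 0.0233
```

```bash
python3 -m jog '[[[0,0,0,0,0,0.1,1],[0,0,0,0,0,0,1]]]'
python3 -m jog '[[[0,0,0,0,0,0.05,1],[0,0,0,0,0,0,1]]]'
```

```text
t: 20.6
tool_pos: [0.51, -0.2643, 0.0202]
orientation: [3.142, -0.0, 0.0]
force: [-4.5, 3.4, 7.4]
opening: 0.0239
t: 20.77
tool_pos: [0.51, -0.2643, 0.0202]
orientation: [3.141, -0.0, 0.0]
force: [-6.1, 3.9, 10.1]
opening: 0.0237
```

The clip is on the floor (z stopped at 0.0202 and Fz rose). I'll ease off, release and rise.

```bash
python3 -m jog '[[[0,0,0,0,0,-0.1,1],[0,0,0,0,0,0,1],[0,0,0,0,0,0,4.5],[0,0,0,0,0,0,4.5],[0,0,0,0,0,0,4.5]]]'
python3 -m jog '[[[0,0,0,0,0,0,4.5],[0,0,0,0,0,0,4.5],[0,0,0,0,0,-0.8,4.5],[0,0,0,0,0,-2,4.5],[0,0,0,0,0,-3.5,4.5]]]'
python3 -m jog '[[[0,0,0,0,0,-4,4.5],[0,0,0,0,0,-4,4.5],[0,0,0,0,0,-3,4.5],[0,0,0,0,0,0,4.5],[0,0,0,0,0,0,4.5]]]'
python3 - <<'E'
from h import *
s=st();W=robot.read_camera("wrist");S=robot.read_camera("side");s=st()
cv2.imwrite("pics/m8.png",np.hstack([cv2.resize(W["img"],(400,300)),cv2.resize(S["img"][150:450,200:600],(400,300))])[:,:,::-1])
E
```

```text
t: 21.18
tool_pos: [0.51, -0.2643, 0.0197]
orientation: [3.141, -0.0, 0.0]
force: [-0.0, -0.4, -0.8]
opening: 0.0392
t: 21.6
tool_pos: [0.5069, -0.2624, 0.0795]
orientation: [-3.137, 0.0, 0.01]
force: [-0.2, -0.4, -0.8]
opening: 0.0451
t: 22.02
tool_pos: [0.5114, -0.2652, 0.1964]
orientation: [3.138, -0.0, 0.008]
force: [0.3, -0.2, -0.2]
opening: 0.0449
22.02 [ 0.5114 -0.2652  0.1964] [ 3.138 -0.     0.008] F [ 0.29 -0.25 -0.24] 0.0449
22.12 [ 0.5094 -0.264   0.1921] [-3.141e+00  0.000e+00  1.000e-03] F [-0.56  0.02 -0.02] 0.0448
```

View pics/m8.png

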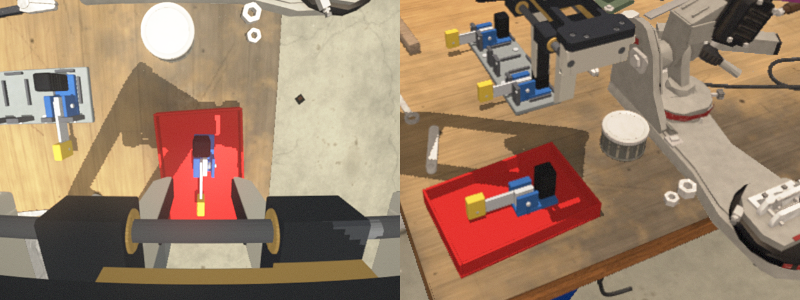

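The clip stands upright in the middle of the tray with its strip in. The other two are seated with their strips, and the tin and tools are where they were. I'm handing in.

```bash
python3 -c "
from plant import robot
print(robot.close_job())"
```

```text
the job is handed in; nothing more can be done
None
```

The weak clip is the middle one. It now stands upright in the red tray with its strip still in it, and the job is handed in after about 22 s of robot time.

| Strip | Steady pull | Slide, from arm motion |
|---|---|---|
| Right (−y) | about 10 N | about 7 mm |
| Middle | about 3.6 N | about 7 mm |
| Left (+y) | about 10 N | about 7 mm |

- **Slide measurement:** For the right strip, one camera estimate gave 7 to 8 mm. Another, from the tab edge, disagreed, but I did not trust it because it was unclear which edge was visible. The middle and left slides come from arm motion. A later wrist picture showed the middle tab shifted about as far as the right one.
- **Set-down:** The clip was lowered in steps of at most 1 mm over the last centimetre until it touched the tray floor. The force peaked at about 10 N before I eased off and released.
- **Last pictures:** The other two clips are seated with their strips in. The grease tin looks unmoved, but the pliers and feeler gauge were not fully in that view. I noticed no contact with them, and the wrist force read zero after release.

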